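Put the slim lunch box back together

ROBOT

A 6-joint arm with a two-finger parallel gripper is mounted at the origin on the work surface. World frame = base frame: x ahead of the robot, y to its left, z up, the work surface at z = 0. Lengths are in m, angles in degrees, forces in N, time in s.
With the tool pointing down it reaches from about 0.325 to 0.775 m from the base axis. Payload 9.3 kg.
Tool frame: the origin (TCP) lies at the very end of the fingers, on their centre line; the grasp point (between the pads) lies 19 mm behind it (r.grasp_offset is the z of the grasp point in the tool frame, in m); z points along the fingers, y is the direction in which the jaws open and shut (so a half turn about z gives the same grasp; the last joint's range is limited). The gripper opens to 85 mm and grips with 20 to 120 N. Pads are 22 mm wide; open, the fingers measure 114 mm over their backs; the gripper's body (76 mm by 85 mm) begins 54 mm behind the grasp point. The pads swing forward as they close: fully open they stand 13 mm farther back than shut.
Start: joints at [60.012, 14.817, 1.232, 76.415, 0, 81.257], TCP at [0.199, 0.513, 0.231] pointing down, gripper open.
Joint ranges: [-174.27, 174.27], [-52.1, 104.24], [-59.71, 78.15], [-110.17, 111.67], [-87.03, 83.33], [-180, 180]. Speed limits (degrees/s): [127.2, 127.2, 159.86, 180, 180, 180].

INTERFACE

Orientations are given as [roll, pitch, yaw] about the fixed x, y, z axes, in that order (R = Rz(yaw) Ry(pitch) Rx(roll)).
In Python, from station import r gives the robot as it stands. Calls block until the motion is done:
- r.move_pose(position, orientation): joint-space move of the TCP to a pose.
- r.line_to(position, rot=None, feed=0.15): straight line of the TCP; rot=None keeps the orientation; feed is the mean speed in m/s.
- r.goto_joints(angles): joint-space move.
- r.set_gripper(opening, effort=None): finger opening in m; effort is the grip in N (None keeps the last); returns when the fingers have stopped.
- r.hold(seconds).
- r.solve_ik(position, orientation): joint angles nearest the present ones, or None.
- r.snapshot(name): name is "side" or "top"; returns the picture (420x560x3 uint8, blue, green, red); there is no depth.
- r.camera_info(name): a dict with "K" (3x3 intrinsics, pixels), "T" (4x4, takes a point from camera to world coordinates). Camera axes: x right, y up, looking along -z (the intrinsics and any distortion apply to the point x, -y, -z); pixel columns grow to the right and rows downward; lengths in m; the calibration is good to about 2 mm. A picture is of the moment at which its call begins. camera_info takes no time and is no camera call.
A pose or a line that the arm cannot do raises r.MotionError and nothing moves.
- r.job_done(): hands the job in, once; it reports no verdict.
Readings, each from a call of its own:
- r.current_clock(): time.
- r.current_joint_positions(): joint angles.
- r.current_joint_velocities(): joint speeds.
- r.current_joint_torque(): joint torques, N m.
- r.current_ee_pos(): TCP position.
- r.current_tool_rot(): TCP orientation.
- r.current_wrist_force(): force on the tool from outside, world axes, zero at the start.
- r.current_ft_torque(): the same for the moment, N m.
- r.current_gripper_width(): finger opening in m.
Only numpy, scipy, OpenCV 4.12 (cv2) and the standard library are available. Lean on these libraries where they do the work, as an engineer would, in place of code of your own. Each camera call takes 0.05 s, during which the arm holds its last target. There are 200 camera calls.

TASK

Put my washed lunch box back together on the cork mat: first set the deep tier on the middle of the mat, lengthwise along it, then take the little partition out of the gap between the pen tray and the notebooks and stand it squarely across the middle of the deep tier. Next seat the shallow tier fully home on the deep one, seat the lid fully home on the shallow tier in the same way, and last lay the chopstick case in the groove on top of the lid. Leave the drinking glass and the tumbler standing where they are.

Things in the scene. Friction and masses are not known exactly. Their poses are not given: they have to be found in the camera images.
- deep_tier: Lunch box lower tier: open rounded mint plastic tub, the taller one, no cross wall. 62 mm wide (own x), 180 long (own y), 50 high; walls 3, floor 4 (inside 56 x 174, 46 deep). 0.15 kg. Stands upright on the desk (z = 0). Origin: centre of underside, z up. Same either way round.
- partition: Upright mint plastic plate, 9 mm thick (own x), 46 wide (own y), 38 high; top 14 mm is a solid bead. 20 g. Origin: centre of underside, z up. Stands loose on the desk in the 13 mm gap between pen tray and notebooks, top 15 mm showing; lifts straight out. In the deep tier it stands on the 4 mm floor, its width across the tier's 56 mm inside width.
- shallow_tier: Lunch box upper tier: open mint tub with a low fixed cross wall inside. 62 mm wide (own x), 180 long (own y), 40 high, walls 3, inside 56 x 174. Lowest 6 mm is a stepped foot (44 x 162, then 50 x 168) that drops into the deep tier's mouth: its underside ends 44 mm above the deep tier's. 0.14 kg. Origin: centre of foot's underside, z up. Same either way round.
- lid: Mint slab with grey-floored groove, right way up, 64 mm wide (own x), 182 long (own y), 20 high. Lowest 6 mm is a stepped foot (44 x 162, 50 x 168); seated, its underside is 34 mm above the shallow tier's. Full-width edge from 6 to 20 mm. Groove central, along y, in its top: 27 wide, 160 long, 8 deep, floor 12 mm above underside. 0.1 kg. Origin: centre of underside, z up. Same either way round.
- chopstick_case: Dark bar, 20 x 20 mm section, 148 mm long (own y), 45 g, lying flat. Origin: centre of underside, z up. In the groove its underside is 12 mm above the lid's underside and its top 12 mm stand out.
- cork_mat: Cork mat, fixed: rounded rectangle 100 mm (own x) x 210 mm (own y), 8 mm thick, flat on the desk. Origin: centre of underside, z up; top face at 8 mm.
- pen_tray: Pale blue open pen tray, fixed, 75 mm (own x) x 200 (own y), 23 high, pens below its rim. At its -x side, fixed with it, lie two stacked notebooks, 105 x 148, 23 mm high together. The upright gap between tray and notebooks is 13 mm wide, centre line at own x = -44 mm, along own y. Origin: centre of the tray's underside, z up.
- glass: Clear drinking glass, 72 mm across, 125 mm high, loose bystander at one side of the work. Origin: centre of underside.
- tumbler: Dark tumbler with black cap, 74 mm across, 186 mm high, carrying loop at its side; loose bystander at one side of the work. Origin: centre of underside.

How it is judged:
By the outcome, as a careful person would: the job done as asked, in the order asked, and still so for the second after the job is handed in, with the robot touching nothing.
It also fails if it takes over 136 s, if anything falls off the work surface, if the arm or the gripper's body presses on something with over 40 N, if the wrist force passes 120 N, or if a joint passes its speed limit or range.

## Working session

There is one attempt and no reset: what is moved stays moved. The work goes in short steps, each a Python script; the robot and the scene stay as the last script left them, time stands still between calls to the robot, and variables do not carry over. Pictures are saved under pics/ and viewed, about 12 in all and at most 16, crops included, and the job is handed in when it is done.

```bash
ls; mkdir -p pics; python3 - <<'E'
from station import r
import cv2,numpy as np
np.set_printoptions(precision=4,suppress=True)
for n in("top","side"):
    cv2.imwrite(f"pics/{n}0.png",r.snapshot(n)); i=r.camera_info(n); print(n,i)
print(r.grasp_offset,r.current_clock(),r.current_tool_rot(),r.current_ee_pos())
E
```

```text
pics
top {'K': array([[407.0339,   0.    , 280.8494],
       [  0.    , 407.0339, 206.3673],
       [  0.    ,   0.    ,   1.    ]]), 'T': array([[-0.0605,  0.9749, -0.2145,  0.3065],
       [-0.9981, -0.0605,  0.0064,  0.0042],
       [-0.0067,  0.2145,  0.9767,  1.0857],
       [ 0.    ,  0.    ,  0.    ,  1.    ]])}
side {'K': array([[412.8207,   0.    , 275.8838],
       [  0.    , 412.8207, 210.2445],
       [  0.    ,   0.    ,   1.    ]]), 'T': array([[-0.9857,  0.1025, -0.1341,  0.4061],
       [-0.1685, -0.6454,  0.7451,  0.8169],
       [-0.0102,  0.757 ,  0.6534,  0.7443],
       [ 0.    ,  0.    ,  0.    ,  1.    ]])}
-0.0187 0.1 [-179.9298   -0.0099  158.7561] [0.1992 0.5124 0.2307]
```

View pics/top0.png

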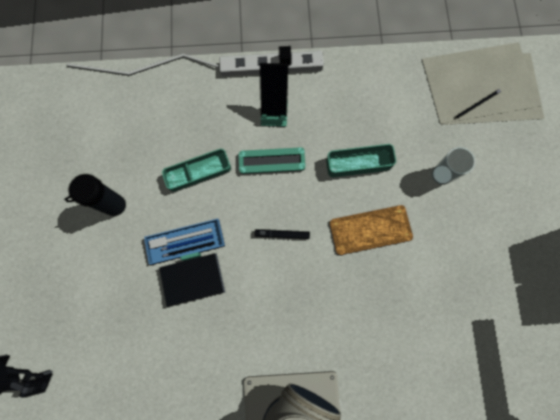

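View pics/side0.png

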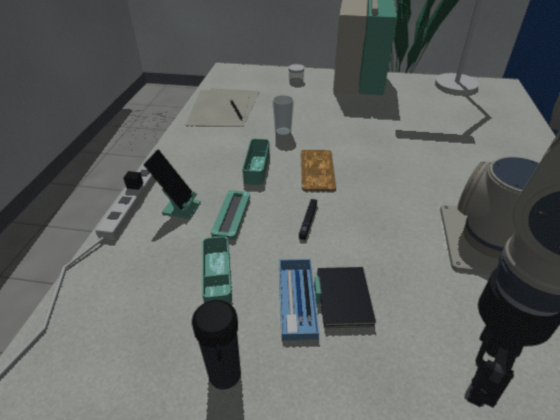

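```bash
cat > fit.py <<'E'
import cv2,numpy as np
from scipy.optimize import minimize
def proj(ci,P):
    T=ci["T"];p=(np.asarray(P,float)-T[:3,3])@T[:3,:3];q=np.c_[p[:,0],-p[:,1],-p[:,2]]@ci["K"].T
    return q[:,:2]/q[:,2:]
def ray(ci,u,v,z):
    T=ci["T"];d=np.linalg.solve(ci["K"],[u,v,1.]);d=T[:3,:3]@[d[0],-d[1],-d[2]];o=T[:3,3]
    return o+d*(z-o[2])/d[2]
def box(x,y,a,w,l,z0,z1):
    c,s=np.cos(a),np.sin(a)
    return np.array([[x+c*i*w/2-s*j*l/2,y+s*i*w/2+c*j*l/2,z] for i in(-1,1) for j in(-1,1) for z in(z0,z1)])
S=4
def hull(ci,b): return cv2.convexHull(proj(ci,b).astype(np.float32))
def sil(ci,b,shape):
    h=hull(ci,b)
    m=np.zeros((shape[0]*S,shape[1]*S),np.uint8)
    cv2.fillConvexPoly(m,np.round(((h+.5)*S-.5)*16).astype(np.int32),255,shift=4)
    return cv2.resize(m,shape[::-1],interpolation=cv2.INTER_AREA)/255.
def fit(p0,dims,views):
    """views: [(ci,mask float)] ; returns x,y,yaw(rad),iou"""
    def f(p):
        c=0
        for ci,m in views:
            s=sil(ci,box(p[0],p[1],p[2]/2,*dims),m.shape); c+=1-np.minimum(s,m).sum()/np.maximum(s,m).sum()
        return c/len(views)
    best=None
    for k in range(2):
        x0=np.array(p0) if best is None else best.x
        o=minimize(f,x0,method="Nelder-Mead",options=dict(initial_simplex=np.vstack([x0]+[x0+d for d in np.diag([.01,.01,.2])/(1+2*k)]),xatol=1e-5,fatol=1e-5,maxiter=150))
        best=o
    return best.x[0],best.x[1],best.x[2]/2,1-best.fun
E
cat > m.py <<'E'
from station import r
from fit import *
V={n:(r.camera_info(n),cv2.imread(f"pics/{n}0.png")) for n in("top","side")}
def mask(im,kind):
    h,s,v=[x.astype(int) for x in cv2.split(cv2.cvtColor(im,cv2.COLOR_BGR2HSV))]
    if kind=="green": m=(h>65)&(h<92)&(s>70)
    if kind=="orange": m=(h<25)&(s>90)
    if kind=="blue": m=(h>98)&(h<125)&(s>70)
    if kind=="dark": m=v<60
    return m.astype(np.uint8)
# name: kind, top seed, side seed, dims w,l,z0,z1
O={"deep":("green",(361,160),(257,162),.062,.18,0,.05),"shallow":("green",(196,170),(217,268),.062,.18,.006,.04),
"lid":("green",(271,160),(231,215),.064,.182,.006,.02),"mat":("orange",(371,230),(318,170),.1,.21,0,.008),
"case":("dark",(280,234),(309,219),.02,.148,0,.02),"tray":("blue",(183,242),(298,300),.075,.2,0,.023)}
out={n:im.copy() for n,(c,im) in V.items()}; big={n:cv2.resize(im,None,fx=3,fy=3,interpolation=cv2.INTER_CUBIC) for n,im in out.items()}
for k,(kind,ts,ss,*d) in O.items():
    res=[]
    vs=[]
    for n,sd in(("top",ts),("side",ss)):
        ci,im=V[n];m=mask(im,kind)
        w=np.zeros_like(m);R=45 if n=="top" else 50;cv2.circle(w,sd,R,1,-1);m=cv2.morphologyEx(m*w,cv2.MORPH_CLOSE,np.ones((5,5),np.uint8))
        nl,lab,st,_=cv2.connectedComponentsWithStats(m)
        i=min(range(1,nl),key=lambda i:np.min(np.hypot(*(np.argwhere(lab==i)[:,::-1]-sd).T))-(st[i,4]>100)*20)
        mm=(lab==i).astype(np.uint8);cs,_=cv2.findContours(mm,cv2.RETR_EXTERNAL,cv2.CHAIN_APPROX_NONE)
        mm=cv2.drawContours(np.zeros_like(mm),[cv2.convexHull(cs[0])],-1,1,-1)
        vs.append((ci,mm.astype(float)))
    p=ray(V["top"][0],*ts,d[3]); p0=[p[0],p[1],0.2]
    for lab_,v in(("top",vs[:1]),("side",vs[1:]),("both",vs)):
        f=fit(p0,d,v);print(k,lab_,"%.4f %.4f %.2f iou %.3f"%(f[0],f[1],np.degrees(f[2]),f[3]))
    for n in big:
        h=hull(V[n][0],box(*f[:3],*d));cv2.polylines(big[n],[np.round(((h+.5)*3-.5)*8).astype(np.int32)],True,(0,0,255),1,shift=3)
cv2.imwrite("pics/topfit.png",big["top"][380:940,400:1200])
cv2.imwrite("pics/sidefit.png",big["side"][380:980,540:1240])
for n,u,v,z in(("glass rim",460,162,0.125),("tumbler top",86,189,.186),("phone base",273,120,0)):pass
print("glass",ray(V["top"][0],460,161,.125),ray(V["top"][0],442,176,0),"tumbler",ray(V["top"][0],86,189,.186))
E
python3 m.py
```

```text
deep top 0.6540 -0.2241 4.21 iou 0.909
deep side 0.6541 -0.2317 6.24 iou 0.908
deep both 0.6539 -0.2271 5.77 iou 0.903
shallow top 0.6561 0.2217 17.46 iou 0.921
shallow side 0.6495 0.2061 9.54 iou 0.763
shallow both 0.6549 0.2181 16.72 iou 0.787
lid top 0.6740 0.0164 -0.28 iou 0.958
lid side 0.6718 0.0852 1.07 iou 0.702
lid both 0.6739 0.0165 -0.33 iou 0.780
mat top 0.4657 -0.2389 7.86 iou 0.969
mat side 0.4654 -0.2429 8.39 iou 0.954
mat both 0.4652 -0.2394 8.00 iou 0.957
case top 0.4674 0.0027 -3.74 iou 0.897
case side 0.4659 -0.0007 -5.75 iou 0.901
case both 0.4666 0.0021 -5.42 iou 0.887
tray top 0.4634 0.2595 10.83 iou 0.970
tray side 0.4624 0.2571 10.85 iou 0.974
tray both 0.4629 0.2582 10.94 iou 0.963
glass [ 0.60459358 -0.45065014  0.125     ] [ 0.60324044 -0.45350982  0.        ] tumbler [0.57245588 0.44158013 0.186     ]
```

View pics/topfit.png

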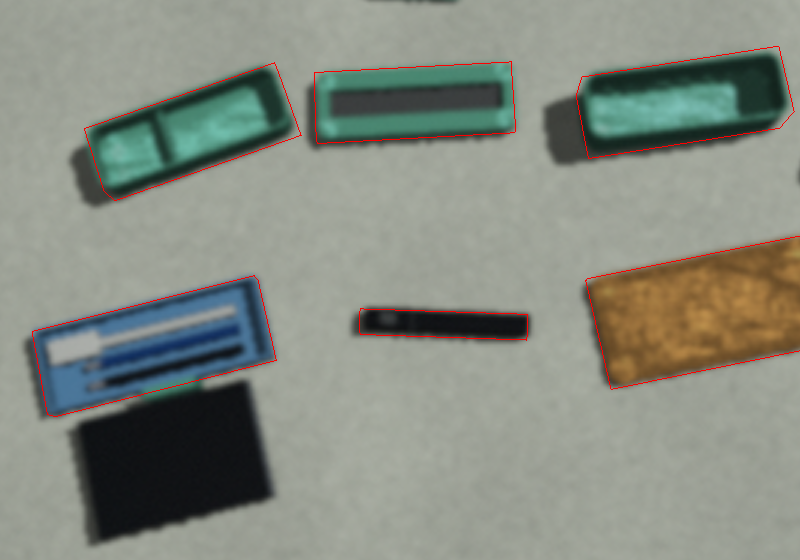

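View pics/sidefit.png

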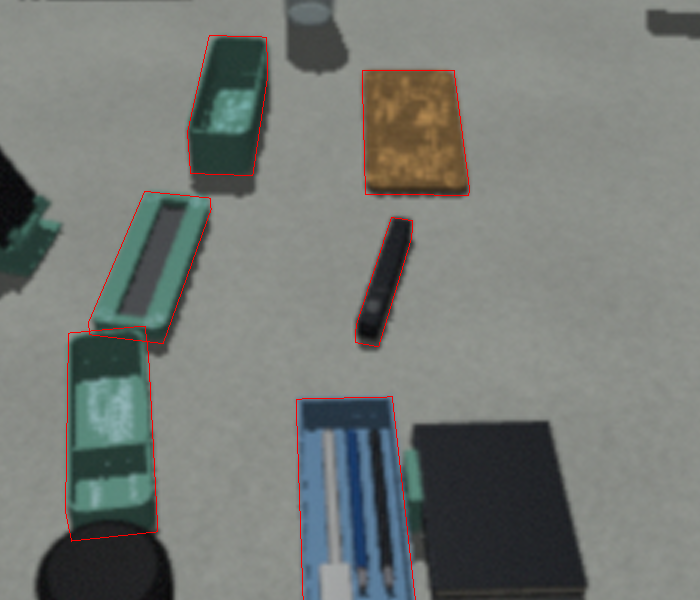

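```bash
cat > m2.py <<'E'
exec(open("m.py").read().split("out={n")[0])
def gm(n,seed,R,thr):
    im=V[n][1].astype(float);b,g,rr=cv2.split(im)
    m=((g-rr)>thr*(g+1)).astype(np.uint8);w=np.zeros_like(m);cv2.circle(w,seed,R,1,-1)
    m=cv2.morphologyEx(m*w,cv2.MORPH_CLOSE,np.ones((3,3),np.uint8))
    nl,lab,st,_=cv2.connectedComponentsWithStats(m);i=1+np.argmax(st[1:,4]);mm=(lab==i).astype(np.uint8)
    cs,_=cv2.findContours(mm,cv2.RETR_EXTERNAL,cv2.CHAIN_APPROX_NONE)
    return cv2.drawContours(np.zeros_like(mm),[cv2.convexHull(max(cs,key=cv2.contourArea))],-1,1,-1).astype(float)
for k in("deep","shallow","lid"):
    _,ts,ss,*d=O[k];p=ray(V["top"][0],*ts,d[3])
    for thr in(.12,.2,.3):
        vt=(V["top"][0],gm("top",ts,40,thr));L=[("top",[vt])]
        if k=="deep":
            vs=(V["side"][0],gm("side",ss,45,thr));L+=[("side",[vs]),("both",[vt,vs])]
        for l,v in L:
            f=fit([p[0],p[1],.2],d,v);print(k,thr,l,"%.4f %.4f %.2f iou %.3f"%(f[0],f[1],np.degrees(f[2]),f[3]))
# partition top
for n,sd in(("top",(190,257)),("side",(318,292))):
    im=V[n][1];m=mask(im,"green");w=np.zeros_like(m);cv2.circle(w,sd,25,1,-1);m*=w
    q=np.argwhere(m)[:,::-1];print(n,len(q),q.min(0),q.max(0),q.mean(0),[ray(V[n][0],*p,.034 if n=="side" else .036) for p in(q.mean(0),)])
    a=cv2.resize(im[sd[1]-32:sd[1]+33,sd[0]-32:sd[0]+33],None,fx=6,fy=6,interpolation=cv2.INTER_CUBIC);cv2.imwrite(f"pics/p_{n}.png",a)
cv2.imwrite("pics/p.png",np.hstack([cv2.imread("pics/p_top.png"),cv2.imread("pics/p_side.png")]))
E
python3 m2.py
```

```text
deep 0.12 top 0.6550 -0.2265 4.23 iou 0.939
deep 0.12 side 0.6537 -0.2266 4.11 iou 0.949
deep 0.12 both 0.6539 -0.2267 4.26 iou 0.942
deep 0.2 top 0.6547 -0.2263 4.02 iou 0.941
deep 0.2 side 0.6536 -0.2269 6.20 iou 0.942
deep 0.2 both 0.6541 -0.2264 4.84 iou 0.936
deep 0.3 top 0.6537 -0.2248 4.31 iou 0.896
deep 0.3 side 0.6544 -0.2317 6.43 iou 0.888
deep 0.3 both 0.6540 -0.2271 5.71 iou 0.887
shallow 0.12 top 0.6564 0.2218 17.11 iou 0.950
shallow 0.2 top 0.6565 0.2217 17.23 iou 0.949
shallow 0.3 top 0.6561 0.2217 17.64 iou 0.906
lid 0.12 top 0.6745 0.0158 -0.43 iou 0.932
lid 0.2 top 0.6745 0.0163 -0.10 iou 0.956
lid 0.3 top 0.6739 0.0150 -0.26 iou 0.953
top 105 [180 252] [199 260] [190.02857143 256.4952381 ] [array([0.41963032, 0.23866911, 0.036     ])]
side 127 [315 277] [320 303] [317.41732283 289.25984252] [array([0.41967243, 0.2494969 , 0.034     ])]
```

View pics/p.png

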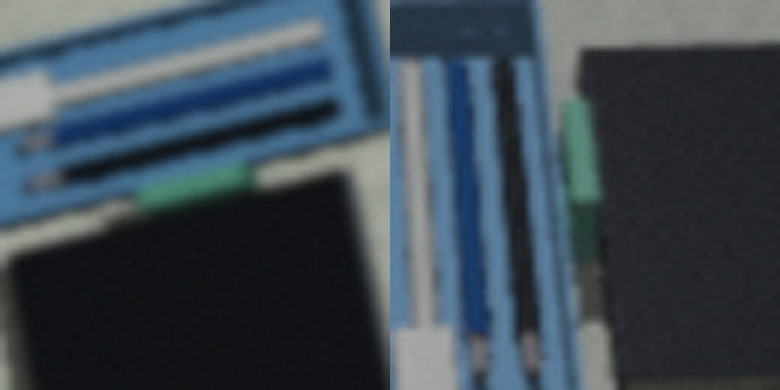

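```bash
cat > h.py <<'E'
from station import r
import numpy as np, cv2
np.set_printoptions(precision=4,suppress=True)
MAT=np.array([.4652,-.2394]); A=8.0
def rot(yaw): return [180,0,(yaw+180)%360-180]
def st(s=""): print(s,"t%.1f"%r.current_clock(),"ee",np.array(r.current_ee_pos()),"F",np.array(r.current_wrist_force()).round(1),"w %.4f"%r.current_gripper_width())
def pick(x,y,yaw,z,width,effort,zsafe=.18,lift=.18,via=None):
    r.set_gripper(width)
    (r.move_pose if via is None else via)([x,y,zsafe],rot(yaw))
    r.line_to([x,y,z+.03],feed=.2); r.line_to([x,y,z],feed=.06); st("at")
    r.set_gripper(0.,effort); st("grip"); r.line_to([x,y,lift],feed=.15); st("lift")
def lower(x,y,z0,z1,fmax=8,step=.001):
    """step down from z0 to z1, stop on upward force change"""
    r.line_to([x,y,z0],feed=.15); r.hold(.15); f0=r.current_wrist_force()[2]; z=z0
    while z>z1+1e-6:
        z=max(z-step,z1); r.line_to([x,y,z],feed=.03); f=r.current_wrist_force()[2]-f0
        if abs(f)>fmax: break
    st("low dF%.1f z%.4f"%(f,z)); return z,f
def shot(name,crop=None,n="top",k=3):
    im=r.snapshot(n); cv2.imwrite(f"pics/{name}_raw.png",im)
    if crop: a,b,c,d=crop; im=cv2.resize(im[b:d,a:c],None,fx=k,fy=k,interpolation=cv2.INTER_CUBIC)
    cv2.imwrite(f"pics/{name}.png",im)
E
python3 - <<'E'
from h import *
r.move_pose([.38,.12,.25],rot(120)); st()
pick(.654,-.2266,94.4,.015,.085,50)
r.line_to([*MAT,.12],rot(A+90),feed=.25)
z,f=lower(*MAT,.030,.0215)
shot("a",(280,100,480,260),k=4)
E
```

```text
t1.7 ee [0.3801 0.1205 0.25  ] F [ 0.7 -0.4 -0.7] w 0.0853
at t5.0 ee [ 0.654  -0.2267  0.0148] F [ 0.7  0.1 -0.7] w 0.0854
grip t5.4 ee [ 0.6543 -0.2267  0.0157] F [-1.3  0.2  3.7] w 0.0610
lift t6.6 ee [ 0.6536 -0.2264  0.1789] F [ 0.4  0.1 -2.2] w 0.0616
low dF20.3 z0.0220 t10.5 ee [ 0.4653 -0.2395  0.0236] F [-4.8  3.1 18.6] w 0.0612
```

View pics/a.png

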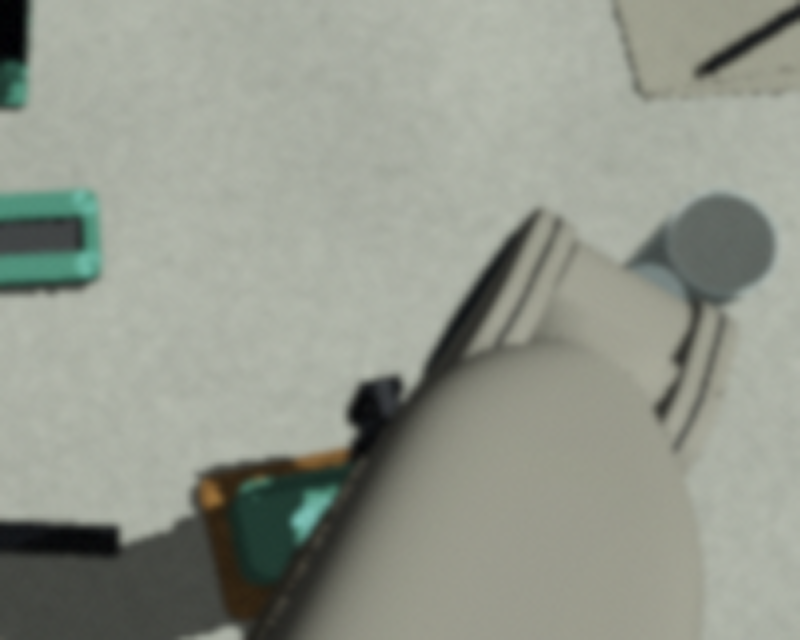

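The arm hides most of the tier, but its left end sits inside the mat. I'll release, clear the view and measure it against the mat.

```bash
cat > chk.py <<'E'
from h import *
from fit import *
def gfit(ims,dims,seed,x0,R=(40,48),thr=.15,views=("top","side")):
    L=[]
    for n,Rr in zip(("top","side"),R):
        if n not in views: continue
        ci=r.camera_info(n);sd=tuple(int(v) for v in proj(ci,[[*x0[:2],seed]])[0]);b,g,rr=cv2.split(ims[n].astype(float))
        m=((g-rr)>thr*(g+1)).astype(np.uint8);w=np.zeros_like(m);cv2.circle(w,sd,Rr,1,-1)
        m=cv2.morphologyEx(m*w,cv2.MORPH_CLOSE,np.ones((3,3),np.uint8))
        nl,lab,s,_=cv2.connectedComponentsWithStats(m);mm=(lab==1+np.argmax(s[1:,4])).astype(np.uint8)
        cs,_=cv2.findContours(mm,cv2.RETR_EXTERNAL,cv2.CHAIN_APPROX_NONE)
        L.append((ci,cv2.drawContours(np.zeros_like(mm),[cv2.convexHull(max(cs,key=cv2.contourArea))],-1,1,-1).astype(float)))
    f=fit([x0[0],x0[1],2*np.radians(x0[2])],dims,L);return f[0],f[1],np.degrees(f[2]),f[3]
E
python3 - <<'E'
from h import *
r.set_gripper(.085); r.hold(.1); r.line_to([*MAT,.17],feed=.2)
# toward the partition
r.set_gripper(.045); r.move_pose([.421,.239,.15],rot(100.9)); st()
from chk import *
ims={n:r.snapshot(n) for n in("top","side")}
for n in ims: cv2.imwrite(f"pics/b_{n}.png",ims[n])
for v in(("top",),("side",),("top","side")): print(v,np.array(gfit(ims,(.062,.18,.008,.058),.033,(*MAT,A),views=v)))
a=cv2.resize(ims["top"][190:290,300:440],None,fx=3,fy=3);b=cv2.resize(ims["side"][120:220,260:380],None,fx=3,fy=3)
c=cv2.resize(ims["side"][230:330,260:380],None,fx=3,fy=3)
z=np.zeros((300,780,3),np.uint8);z[:,:420]=a;z[:,420:]=b;z2=np.zeros_like(z);z2[:,:360]=c;cv2.imwrite("pics/b.png",np.vstack([z,z2]))
E
```

```text
t14.1 ee [0.4215 0.2384 0.15  ] F [ 0.1 -0.  -0.1] w 0.0451
('top',) [ 0.4659 -0.2392  7.5325  0.9476]
('side',) [ 0.4576 -0.2164 39.0647  0.3669]
('top', 'side') [ 0.4655 -0.2394  8.1073  0.5988]
```

View pics/b.png

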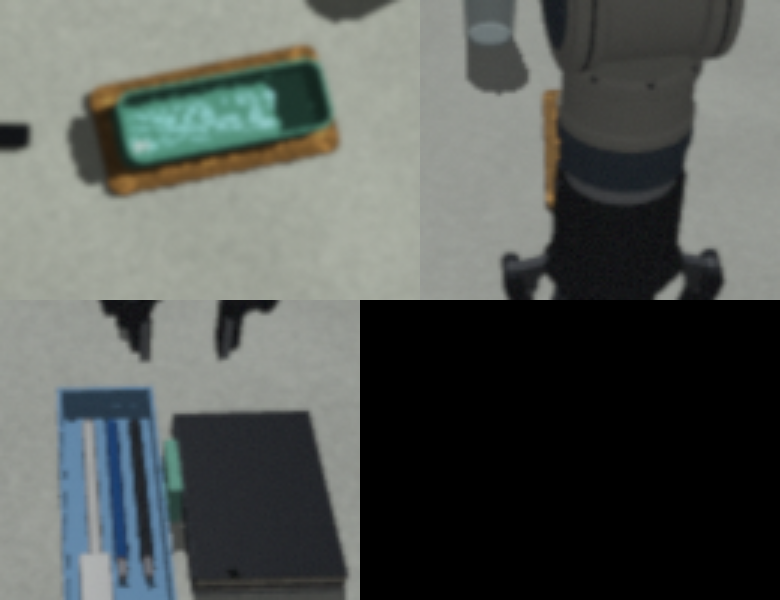

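```bash
python3 - <<'E'
from h import *
x,y=.421,.239
r.line_to([x,y,.05],feed=.15); r.line_to([x,y,.0258],feed=.05); st()
r.set_gripper(0.,30); st("grip"); 
zg=r.current_ee_pos()[2]
r.line_to([x,y,.09],feed=.1); st("lift"); r.line_to([x,y,.15],feed=.2)
p=np.array([.4657,-.2393])
r.move_pose([*p,.13],rot(8)); r.hold(.2)
ims={n:r.snapshot(n) for n in("top","side")}
print(zg); z,f=lower(*p,.044,.0365,fmax=3)
shot("c",(250,100,400,230),n="side",k=4)
E
```

```text
t15.6 ee [0.421  0.239  0.0257] F [-0.   0.2 -0.1] w 0.0447
grip t16.1 ee [0.4212 0.2391 0.0261] F [-0.8 -0.1  2.9] w 0.0081
lift t16.9 ee [0.4207 0.2389 0.0895] F [-0.4  0.8 -0.1] w 0.0080
0.026087685359983175
low dF12.7 z0.0370 t22.0 ee [ 0.4659 -0.2395  0.038 ] F [-3.5  2.  12.5] w 0.0077
```

View pics/c.png

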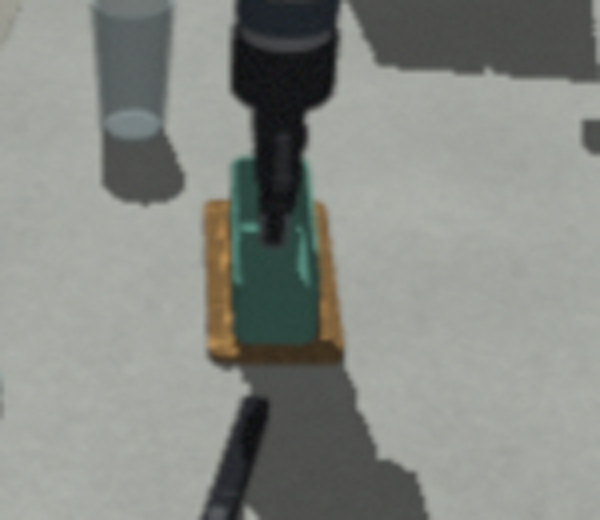

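```bash
python3 - <<'E'
from h import *
p=[.4657,-.2393]
r.line_to([*p,.0377],feed=.03); r.set_gripper(.03); r.hold(.2); r.line_to([*p,.06],feed=.06); r.line_to([*p,.17],feed=.25)
r.set_gripper(.085); r.move_pose([.6563,.2218,.16],rot(107.2)); st()
from chk import *
ims={n:r.snapshot(n) for n in("top","side")}
for n in ims: cv2.imwrite(f"pics/d_{n}.png",ims[n])
a=cv2.resize(ims["top"][195:265,320:425],None,fx=6,fy=6,interpolation=cv2.INTER_CUBIC)[:, :600];b=cv2.resize(ims["side"][125:195,275:308],None,fx=6,fy=6,interpolation=cv2.INTER_CUBIC)
cv2.imwrite("pics/d.png",np.hstack([a,b]))
E
```

```text
t26.3 ee [0.6566 0.2206 0.1602] F [ 0.4 -0.4  0.1] w 0.0848
```

View pics/d.png

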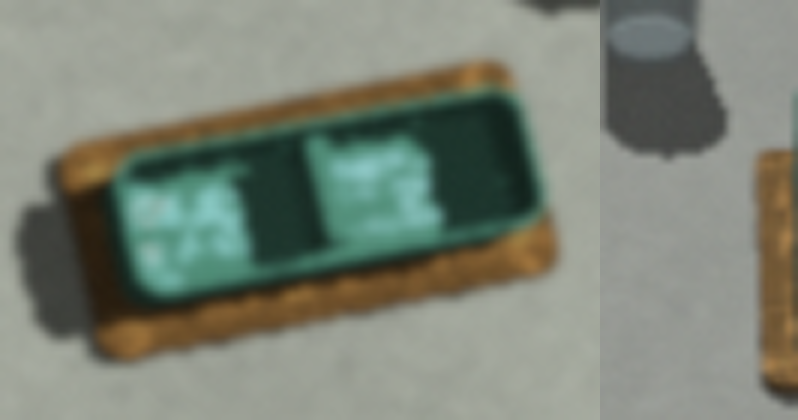

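```bash
python3 - <<'E'
from chk import *
ci=r.camera_info("top"); a=np.radians(8)
ux=np.array([np.cos(a),np.sin(a),0]);uy=np.array([-np.sin(a),np.cos(a),0]);c=np.array([.4657,-.2393,.05])
im=cv2.imread("pics/d_top.png")
for s in(-.023,0,.023): print(s,[((proj(ci,[c+ux*s+uy*t])[0]-[320,195]+.5)*6).round().tolist() for t in(-.0045,.0045)])
for s in(-.012,0,.012):
  print([(int(t*1000),im[int(v+.5),int(u+.5)].tolist()) for t in np.arange(-.024,.025,.003) for u,v in [proj(ci,[c+ux*s+uy*t])[0]]])
E
```

```text
-0.023 [[352.0, 243.0], [332.0, 247.0]]
0 [[339.0, 191.0], [318.0, 195.0]]
0.023 [[326.0, 139.0], [305.0, 143.0]]
[(-24, [132, 151, 89]), (-21, [132, 150, 90]), (-18, [132, 150, 91]), (-15, [129, 148, 87]), (-12, [126, 145, 85]), (-9, [124, 144, 85]), (-6, [124, 144, 84]), (-3, [123, 143, 83]), (0, [114, 134, 77]), (2, [95, 111, 64]), (5, [56, 67, 37]), (8, [39, 46, 26]), (11, [38, 46, 25]), (14, [41, 49, 27]), (17, [44, 52, 29]), (20, [45, 53, 31]), (23, [43, 53, 29])]
[(-24, [143, 158, 99]), (-21, [155, 167, 108]), (-18, [163, 173, 114]), (-15, [160, 171, 112]), (-12, [152, 165, 105]), (-9, [144, 159, 99]), (-6, [144, 160, 98]), (-3, [128, 147, 87]), (0, [115, 134, 78]), (2, [94, 110, 62]), (5, [62, 74, 41]), (8, [42, 49, 27]), (11, [40, 47, 27]), (14, [40, 48, 25]), (17, [44, 53, 30]), (20, [44, 53, 29]), (23, [44, 52, 29])]
[(-24, [145, 159, 100]), (-21, [170, 178, 120]), (-18, [165, 174, 115]), (-15, [156, 167, 108]), (-12, [147, 161, 101]), (-9, [144, 158, 99]), (-6, [150, 164, 103]), (-3, [131, 149, 88]), (0, [117, 137, 78]), (2, [101, 118, 67]), (5, [62, 74, 41]), (8, [42, 49, 28]), (11, [39, 45, 25]), (14, [43, 51, 28]), (17, [45, 52, 29]), (20, [44, 53, 30]), (23, [44, 53, 29])]
```

```bash
python3 - <<'E'
from h import *
pick(.6563,.2218,107.2,.010,.085,50)
p=[.4656,-.2393]
r.line_to([*p,.16],rot(98),feed=.28)
r.hold(.2); st()
z,f=lower(*p,.073,.060,fmax=8)
shot("e",(250,100,400,230),n="side",k=4)
E
```

```text
at t28.4 ee [0.6563 0.2218 0.0098] F [ 1.  -0.8 -0.2] w 0.0849
grip t28.7 ee [0.6566 0.2219 0.0107] F [-0.9 -0.2  3.1] w 0.0615
lift t30.0 ee [0.6559 0.2217 0.1789] F [ 0.5  0.5 -2.2] w 0.0613
 t32.2 ee [ 0.4659 -0.2387  0.16  ] F [ 0.9  0.2 -1.7] w 0.0611
low dF18.4 z0.0610 t36.0 ee [ 0.4657 -0.2394  0.0626] F [-4.6  3.6 17. ] w 0.0608
```

View pics/e.png

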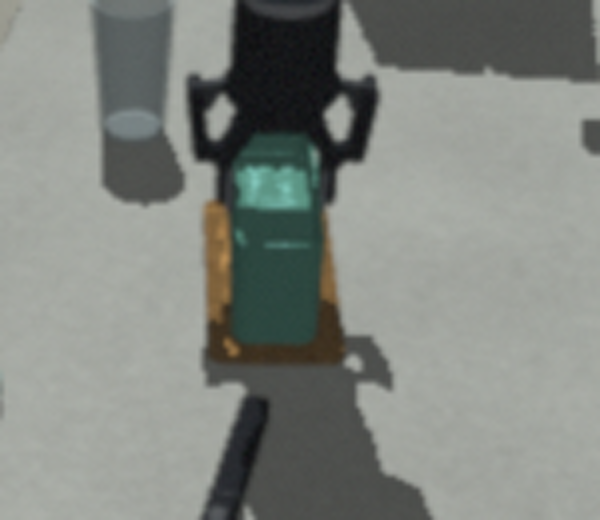

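```bash
python3 - <<'E'
from h import *
p=[.4656,-.2393]
r.line_to([*p,.0622],feed=.03); r.set_gripper(.085); r.hold(.1); r.line_to([*p,.18],feed=.2)
r.move_pose([.60,.016,.18],rot(89.8)); r.hold(.1)
from chk import *
ims={n:r.snapshot(n) for n in("top","side")}
for n in ims: cv2.imwrite(f"pics/f_{n}.png",ims[n])
for v in(("top",),("side",),("top","side")): print(v,np.array(gfit(ims,(.062,.18,.008,.092),.05,(*p,8),views=v)))
st()
pick(.6743,.0160,89.8,.0005,.085,60)
shot("g",(180,150,380,300),n="side",k=4)
E
```

```text
('top',) [ 0.4663 -0.2388  8.477   0.9499]
('side',) [ 0.4646 -0.2418  6.4112  0.9556]
('top', 'side') [ 0.4656 -0.24    7.0211  0.9359]
 t38.9 ee [0.5998 0.0147 0.1801] F [-0.   0.3  0.5] w 0.0851
at t41.0 ee [0.6743 0.016  0.0003] F [-0.1 -0.4  0.2] w 0.0850
grip t41.4 ee [0.6747 0.016  0.0013] F [-0.8  1.3  5.3] w 0.0628
lift t42.7 ee [0.6739 0.016  0.179 ] F [-0.2  0.6 -0.5] w 0.0625
```

View pics/g.png

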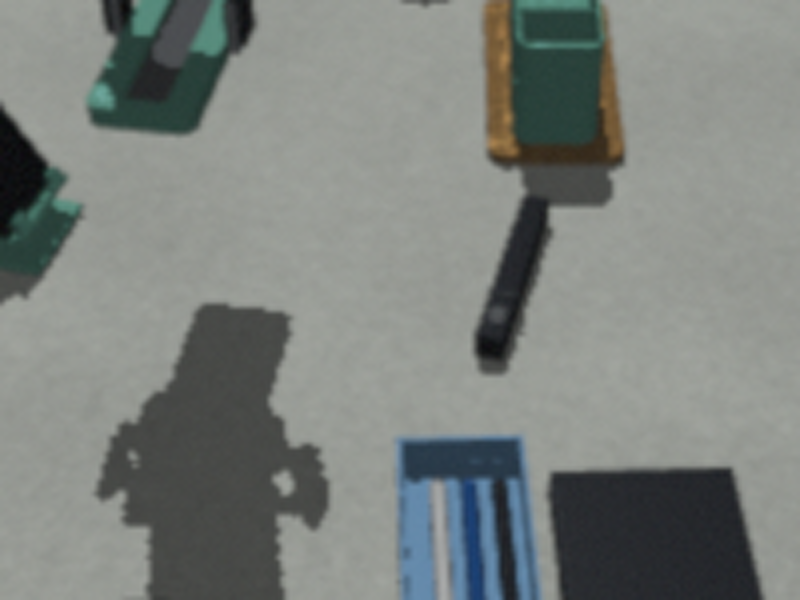

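```bash
python3 - <<'E'
from h import *
p=[.4656,-.2394]
r.line_to([*p,.18],rot(98),feed=.28); r.hold(.2)
z,f=lower(*p,.097,.084,fmax=8)
r.line_to([*p,z+.0008],feed=.03); r.set_gripper(.085); r.hold(.1); r.line_to([*p,.18],feed=.2)
r.set_gripper(.05); r.move_pose([.4668,.0021,.12],rot(85)); r.hold(.1); st()
from chk import *
ims={n:r.snapshot(n) for n in("top","side")}
for n in ims: cv2.imwrite(f"pics/h_{n}.png",ims[n])
print(np.array(gfit(ims,(.064,.182,.092,.106),.099,(*p,8),views=("top",))))
ca=cv2.resize(ims["top"][180:270,240:430],None,fx=4,fy=4,interpolation=cv2.INTER_CUBIC);cb=cv2.resize(ims["side"][120:250,255:380],None,fx=3,fy=3,interpolation=cv2.INTER_CUBIC)
z=np.zeros((600,800,3),np.uint8);z[:360,:760]=ca;z=z;cv2.imwrite("pics/h.png",ca);cv2.imwrite("pics/h2.png",cb)
E
```

```text
low dF15.8 z0.0860 t47.9 ee [ 0.4657 -0.2395  0.0872] F [-3.4  3.3 14.6] w 0.0624
 t50.7 ee [0.4674 0.001  0.1203] F [-0.  -0.8  0.3] w 0.0499
[ 0.4633 -0.239   9.7863  0.8815]
```

View pics/h.png

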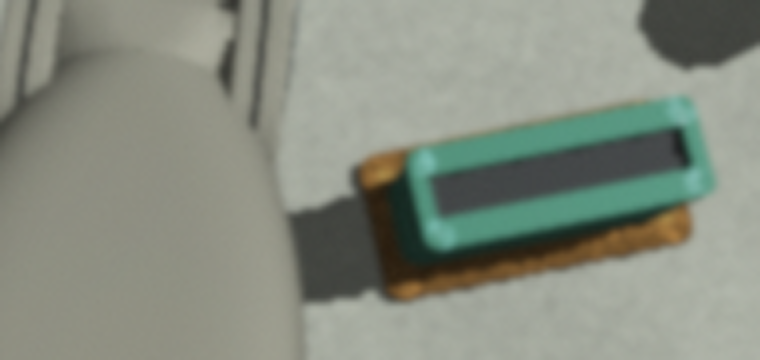

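View pics/h2.png

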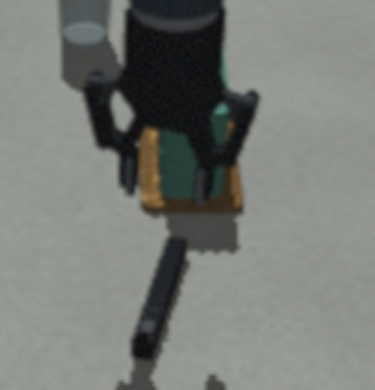

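```bash
python3 - <<'E'
from h import *
pick(.4667,.0018,85.2,.0108,.05,30,zsafe=.1,lift=.18)
p=[.4656,-.2394]
r.line_to([*p,.18],rot(98),feed=.28); r.hold(.2)
z,f=lower(*p,.119,.107,fmax=4)
shot("i",(250,100,400,230),n="side",k=4)
E
```

```text
at t52.4 ee [0.4666 0.0018 0.0107] F [-0.3 -0.1  0.7] w 0.0496
grip t52.8 ee [0.467  0.0018 0.0112] F [-0.4  0.7  4. ] w 0.0191
lift t54.0 ee [0.4662 0.0019 0.1792] F [-0.1 -1.  -0. ] w 0.0190
low dF13.6 z0.1080 t58.7 ee [ 0.4657 -0.2395  0.1092] F [-2.5  1.8 13.2] w 0.0192
```

View pics/i.png

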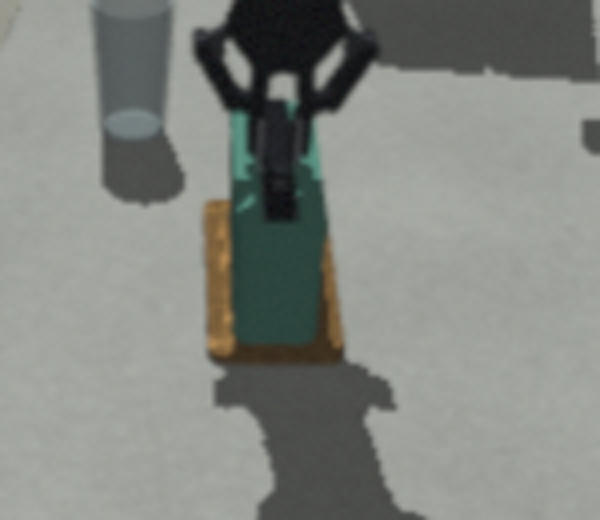

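```bash
python3 - <<'E'
from h import *
p=[.4656,-.2394]
r.line_to([*p,.1087],feed=.03); r.set_gripper(.045); r.hold(.2); r.line_to([*p,.22],feed=.15)
r.move_pose([.38,.12,.25],rot(120)); r.hold(.3); st()
a=r.snapshot("top");b=r.snapshot("side")
for n,i in(("j_top",a),("j_side",b)): cv2.imwrite(f"pics/{n}.png",i)
A_=cv2.resize(a[170:270,310:440],(520,400),interpolation=cv2.INTER_CUBIC);B_=cv2.resize(b[90:240,240:345],(280,400),interpolation=cv2.INTER_CUBIC)
cv2.imwrite("pics/j.png",np.hstack([A_,B_]))
E
```

```text
t62.2 ee [0.3803 0.1195 0.2498] F [-0.  -0.8 -0.2] w 0.0450
```

View pics/j.png

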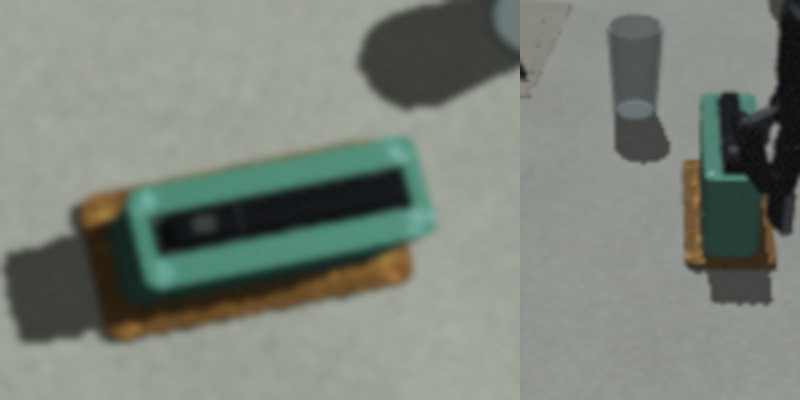

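The case lies centred in the groove, the stack is square on the mat, and the glass is still standing. The gripper is clear, so I'm handing in.

```bash
python3 -c "
import cv2,numpy as np
a=cv2.imread('pics/top0.png').astype(int);b=cv2.imread('pics/j_top.png').astype(int)
for n,s in(('glass',np.s_[140:195,425:480]),('tumbler',np.s_[165:240,50:130])): print(n,np.abs(a[s]-b[s]).mean())
from station import r
r.job_done(); print(r.current_clock())"
```

```text
glass 2.803856749311295
tumbler 7.243722222222222
the job is handed in; nothing more can be done
the job is handed in; nothing more can be done
```

```bash
python3 -c "
import cv2,numpy as np
for f in('top0','b_top','j_top'):
    g=cv2.imread(f'pics/{f}.png',0)[170:220,60:130]; m=g<45; q=np.argwhere(m); print(f,m.sum(),q.mean(0))
a=cv2.imread('pics/top0.png',0)[175:212,66:104];g=cv2.imread('pics/j_top.png',0);R=cv2.matchTemplate(g,a,cv2.TM_CCOEFF_NORMED);print(cv2.minMaxLoc(R)[1::2])"
```

```text
top0 1427 [25.34898388 35.27540294]
b_top 402 [13.58955224 24.3159204 ]
j_top 1306 [24.29479326 32.88361409]
(0.9996408820152283, (66, 175))
```

The lunch box is back together on the cork mat, built in the order you asked. I handed it in shortly after 62 s on the robot's clock, with the arm clear of everything.

**Seating, from the contact heights:**

| Part | Measured underside | Expected |
|---|---|---|
| Shallow tier | 51.9 mm | 52 mm |
| Lid | 85.9 mm | 86 mm |
| Chopstick case | 98.0 mm | 98 mm |

- **Deep tier:** it measured within about 1 mm of the mat's centre and about 0.5° of its direction.
- **Partition:** the top picture showed it square and within about 1 mm of the middle before the shallow tier closed over it.
- **Last pictures:** the case lies centred in the groove and the stack sits square on the mat.
- **Glass and tumbler:** the area around the glass looked the same at the start and end. The tumbler area differed somewhat more, but matching its cap gave zero shift (0.9996), so the difference is probably the arm in view or its shadow.

**Checks that disagreed:**
- **Shallow tier:** the top and side views differed by about 3 mm in position and 2° in yaw. The side fit was the odd one out.
- **Lid:** the image fit was poor (overlap 0.88, 1.8° off) because the tiers below are the same green. I relied on the contact height and the picture instead.

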